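# Clip a sample bottle's snap hook onto the eye of a hanging stand

## Task

Take the small white sample bottle by the orange plate on its snap hook and clip it onto the front bar of the D-shaped eye on the hanging stand: press the hook's red sprung gate open against the bar, let the bar in, and lower the bottle gently until the hook carries it. Leave it hanging straight and still with the gate snapped shut; do not let it fall, do not force the eye, and leave the other things on the bench where they are.

Things in the scene. Friction and masses are not known exactly. Their poses are not given: they have to be found in the camera images.
- grip (a point): Centre of the upright orange grip plate, 34 (x) x 12 (y, grip across this) x 40 mm (z), on top of a steel snap hook fixed rigidly on a white sample bottle (52 mm across, green label, blue cap), 0.2 to 0.45 kg, standing on the bench. This point is 166 mm above its underside. z is up; +x points out through the hook's gate, the side where a bar enters.
- throat (a point): On the bottle's axis 32 mm below the plate's centre: where the centre of the eye's bar lies when seated under the hook's arched crown. Bottle's axes. The hook is 10 mm thick (y), from x = -24 to +18 mm, up to the plate's lower edge; the spine's inner face is at x = -16. Its front nose comes down to 6 mm below this point.
- gate_mid (a point): Where the bar should enter: on the outer face of the shut red gate, 17 mm below the throat point and 17 mm ahead of it (+x). Push the hook level onto the bar with the bar's centre at this height, 5 mm up or down at most: higher it hits the nose, lower the gate's root. Once the bar is on the bottle's axis, lower the hook 17 mm: the bar slips past the gate's tip, the gate shuts, the crown bears on the bar.
- gate (a joint): Angle of the red sprung gate, rad: 0 shut, grows to 1.2 as its upper end swings inward towards the spine about a pin 36 mm below and 14 mm ahead of the throat point; the gate is 28 mm long from the pin. A spring shuts it; pressing it open with the bar takes about 2 to 6 N.
- stand: Hanging stand, fixed: grey base 105 x 125 x 12 mm, steel post 16 mm across, 225 mm tall, and a tight blue clamp on it with a steel eye reaching towards the robot. Origin under the post at bench level; +x from the eye to the post, y along the eye's front bar. The eye is a level D of 8 mm wire: straight front bar, 44 mm free between its sides, hole 42 mm deep behind the bar. Free above and below.
- bar_mid (a point): Middle of the eye's front bar in plan, 95 mm before the post, with the stand's axes. x and y are the bar's, but the height (185 mm) is only the middle of the clamp's range: the clamp was set by hand, and the real bar's centre lies up to 20 mm above or below this point. It does not move; find it by touch, or see it.
- blue_bottle: Bystander: white bottle without a hook, blue cap, yellow label, 56 mm across, 105 mm tall; origin under its centre.
- beaker: Bystander: clear beaker, 68 mm across, 85 mm tall; origin under its centre.
- jar: Bystander: amber jar, 50 mm across, 50 mm tall; origin under its centre.
- driver: Bystander: screwdriver lying on the bench.
- spare_weight: Bystander: brass weight, 44 mm across, 30 mm tall; origin under its centre.
- dish: Bystander: white dish, 90 mm across, 22 mm tall; origin under its centre.
There are look-alikes about, which are no part of the job. What is shaped like the stand but yellow is not meant.

How it is judged:
On the way, in this order (a step that is already met when the one before it is completed fails the run):
1. the bottle is lifted clear of the bench (25 mm or more) (height (world z) of grip above 0.191 m), for 0.2 s.
2. the gate is pressed open (past 0.3 rad) with the hook at the eye's bar (within 20 mm in plan) (value of joint gate above 0.3 rad and horizontal distance between throat and bar_mid below 0.02 m), for 0.05 s.
At the end, for the whole second after the job is handed in: The bottle hangs on the eye (stand bears over 1 N of it), bar seated in the hook's throat (within 10 mm in plan, throat within 28 mm of the middle setting in height), gate shut (under 0.1 rad), bottle upright within 0.17 rad and still (under 0.04 m/s, 0.4 rad/s) (value of joint gate below 0.1 rad and horizontal distance between throat and bar_mid below 0.01 m and z of throat in the frame of bar_mid between -0.028 and 0.028 m and angle between grip's own z axis and vertical below 0.17 rad and contact force between sample and stand above 1 N and linear speed of sample below 0.04 m/s and angular speed of sample below 0.4 rad/s); the robot touches nothing.
It fails at once if the stand or its eye is loaded with more than 20 N (contact force between anything else and stand above 20 N).
It fails at once if the bottle falls: moves faster than 0.25 m/s while the fingers are off it (linear speed of sample above 0.25 m/s and contact force between the fingers and sample below 0.2 N).
It fails at once if another thing on the bench is moved more than 25 mm (distance of any of blue_bottle, beaker, jar, driver, spare_weight, dish from where it was at the start of the episode above 0.025 m).
It also fails if it takes over 72 s, if anything falls off the work surface, if the arm or the gripper's body presses on something with over 40 N, if the wrist force passes 120 N, or if a joint passes its speed limit or range.

## Robot

A 6-joint arm with a two-finger parallel gripper is mounted at the origin on the work surface. World frame = base frame: x ahead of the robot, y to its left, z up, the work surface at z = 0. Lengths are in m, angles in rad, forces in N, time in s.
With the tool pointing down it reaches from about 0.25 to 0.725 m from the base axis. Payload 4 kg.
Tool frame: the origin (TCP) lies on the centre line of the jaws, within the pads' length; the fingertips stand 17 mm ahead of it and the grasp point (between the pads) lies 2 mm behind it; z points along the fingers, y is the line along which they close (so a half turn about z gives the same grasp; the last joint's range is limited). The gripper opens to 85 mm and grips with 20 to 120 N. Pads are 22 mm wide; open, the fingers measure 114 mm over their backs; the gripper's body (76 mm by 85 mm) begins 54 mm behind the grasp point. The pads swing forward as they close: fully open they stand 13 mm farther back than shut.
Start: joints at [1.104, 0.241, 0.005, 1.335, 0, 1.571], TCP at [0.225, 0.447, 0.248] pointing down, gripper open.
Joint ranges: [-2.72, 2.72], [-1.05, 1.87], [-1.09, 1.28], [-1.99, 2.15], [-1.42, 1.44], [-3.14, 3.14]. Speed limits (rad/s): [2.79, 2.79, 3.14, 3.14, 3.14, 3.14].

## Interface

Orientations are given as a unit quaternion [x, y, z, w].
In Python, from workcell import bot, camera, get_calibration gives the robot as it stands.
- The arm moves only by the tool apply_moves, never from a script. Its argument "steps" is a list of rows, each a list of 3 entries, a list of its own where there are three numbers: the shift along the tool's x, y, z as a fraction of full scale, then the turn, a rotation vector about the tool's x, y, z as a fraction of full scale, then the opening, from 0 (shut) to 1 (fully open). A call has exactly 8 rows; each row shifts and turns the commanded pose from where the row before left it, along the tool's axes as they then stand; what a row does not reach is not made up. Full scale, the value 1, is 20 cm for a shift and pi rad for a turn. A row lasts 1/12 s, in which the tool goes at most 41.7 mm and 7.16 degrees, less where a joint would pass 70% of its speed; a pose out of reach is approached as far as the arm can. A call with a number of a shift or a turn outside -1 to 1 is refused whole. A call with a gripper value outside its range is refused whole. The fingers move at their own pace and stop on an object; the grip force is fixed at half the most. Time passes only in rows, so rows that do not move let the fingers close, or fill a call up. It gives the time, the measured TCP pose, the force, the opening and the grip force at its end, in the units of the state.
- bot.get_obs(): the state, without advancing time (a new reading comes with each control period).
- camera(name): name is "scene" or "side" or "wrist"; returns (picture, depth): 384x512x3 uint8, red, green, blue; 384x512 float32, m along the optical axis (not along the pixel's ray), 0 where there is no reading.
- get_calibration(name): a dict with "fov_y" (degrees; the focal length in pixels is half the picture's height over the tangent of half this angle, whatever the lens; pixels are square), "cx", "cy" (the principal point, pixels), "dist_coeffs" ([k1, k2, p1, p2, k3] as OpenCV has them; the pictures are not rectified), "rvec" (rotation vector, rad) and "tvec" (3), from world to camera coordinates, as OpenCV has them. Camera axes: x right, y down, z forward; pixel columns grow to the right and rows downward; lengths in m; the calibration is good to about 2 mm. A picture is of the moment at which its call begins: read the wrist's pose just before it. get_calibration takes no time and is no camera call; for the wrist camera it gives the pose at the moment of the call.
- bot.job_done(): hands the job in; it is judged then, once.
The state is a dict: "clock": time; "joint_pos": joint angles; "joint_vel": joint speeds; "tau": joint torques, N m; "eef_pos": TCP position; "tool_rot": TCP orientation; "ft_force": force on the tool from outside, world axes, zero at the start; "ft_torque": the same for the moment, N m; "grip_width": finger opening in m; "grasp_force": force on a finger pad.
Only numpy, scipy, OpenCV 4.12 (cv2) and the standard library are available. Lean on these libraries where they do the work, as an engineer would, in place of code of your own. Each camera call takes 0.05 s, during which the arm holds its last target. There are 200 camera calls.

## Working session

There is one attempt and no reset: what is moved stays moved. The work goes in short steps, Python scripts to look and compute and a tool call to move; the robot and the scene stay as the last step left them, time stands still between calls to the robot, and variables do not carry over. Pictures are saved under pics/ and viewed, at most 10 in all, crops included, and the job is handed in when it is done.

Besides the shell and the picture viewer there is one more tool, called after ">>>" as a command line: name --argument value ..., lists and objects as JSON in quotes. apply_moves: Moves the arm, as the interface text tells. Its arguments: {"type":"object","properties":{"steps":{"type":"array"}},"required":["steps"]}

```bash
mkdir -p pics
cat > h.py <<'E'
import numpy as np,cv2
from workcell import bot,camera,get_calibration
def cal(n):
    c=get_calibration(n);f=192/np.tan(np.radians(c["fov_y"])/2)
    K=np.array([[f,0,c["cx"]],[0,f,c["cy"]],[0,0,1.]])
    R=cv2.Rodrigues(np.array(c["rvec"],float))[0]
    return K,np.array(c["dist_coeffs"],float),R,np.array(c["tvec"],float).ravel()
def shot(n,tag):
    k=cal(n);p,d=camera(n)
    np.savez(f"pics/{tag}.npz",p=p,d=d,K=k[0],D=k[1],R=k[2],t=k[3])
    cv2.imwrite(f"pics/{tag}.png",p[:,:,::-1]);return p,d
def ray(z,u,v):
    n=cv2.undistortPoints(np.array([[[u,v]]],float),z["K"],z["D"])[0,0]
    return -z["R"].T@z["t"], z["R"].T@np.array([n[0],n[1],1])
def pix(z,u,v,d=None):
    o,r=ray(z,u,v)
    return o+r*(z["d"][int(round(v)),int(round(u))] if d is None else d)
def atz(z,u,v,h):
    o,r=ray(z,u,v);return o+r*(h-o[2])/r[2]
def cloud(z):
    v,u=np.mgrid[0:384,0:512]
    n=cv2.undistortPoints(np.stack([u,v],-1).reshape(-1,1,2).astype(float),z["K"],z["D"])[:,0]
    d=z["d"].ravel();P=np.c_[n*d[:,None],d]
    W=(P-z["t"])@z["R"];W[d==0]=np.nan
    return W.reshape(384,512,3)
E
python3 - <<'E'
from h import *
a,_=shot("scene","s0");b,_=shot("side","e0")
im=np.hstack([a,b])[:,:,::-1]
cv2.imwrite("pics/both.png",cv2.resize(np.vstack([a,b])[:,:,::-1],(0,0),fx=.78,fy=.78))
print(bot.get_obs())
for n in("scene","side","wrist"):
  k=cal(n);print(n,-k[2].T@k[3],k[2][2],k[1])
E
```

```text
{'clock': 0.1, 'joint_pos': array([ 1.10399891e+00,  2.41340067e-01,  3.91718510e-03,  1.33518857e+00,
       -4.96288095e-06,  1.57080042e+00]), 'joint_vel': array([ 0.00056961, -0.00110019,  0.00133405, -0.00039601, -0.00223615,
        0.00053683]), 'tau': array([-7.21794768e-04, -3.73137832e+01,  2.53009701e+01,  1.08052598e-02,
       -6.63448782e-05, -3.64259407e-06]), 'eef_pos': array([0.22478978, 0.44605832, 0.24752295]), 'tool_rot': array([ 2.31287300e-01,  9.72885071e-01, -8.83527097e-04, -2.07489512e-04]), 'ft_force': array([-0.20118086, -0.21522992,  0.24850251]), 'ft_torque': array([ 0.01800611,  0.04329564, -0.04353135]), 'grasp_force': 0.0, 'grip_width': 0.08547766266502635}
scene [ 0.96335048 -0.05193426  0.84738789] [-0.48732996  0.07576696 -0.86992464] [-0.05072205  0.          0.          0.          0.        ]
side [0.45121119 0.65289025 0.68274005] [ 0.12279456 -0.74656938 -0.65387741] [-0.09957998  0.          0.          0.          0.        ]
wrist [0.16577066 0.47563877 0.37420644] [ 0.23575695 -0.1199831  -0.96437685] [-0.07201382  0.          0.          0.          0.        ]
```

View pics/both.png

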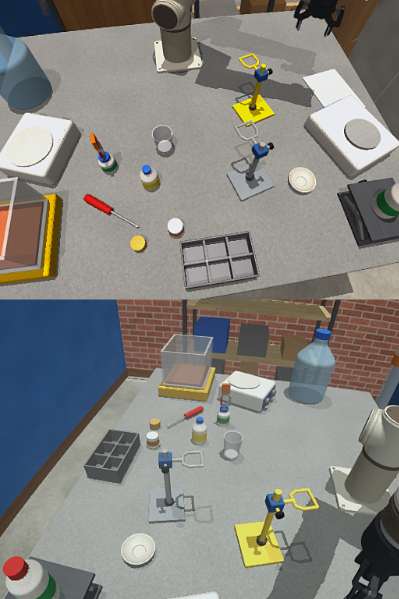

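The scene view (top) shows the hook bottle at about (133,195) full-res and the grey stand at (325,200), with the yellow decoy behind it. In the side view the grey stand is at (215,220). I'll enlarge these areas.

Run:
```python
from h import *
a=cv2.imread("pics/s0.png");b=cv2.imread("pics/e0.png")
def c(i,x,y,w,h,s):return cv2.resize(i[y:y+h,x:x+w],(w*s,h*s),interpolation=cv2.INTER_CUBIC)
A=c(a,100,160,65,75,4);B=c(a,285,145,80,75,4) ;C=c(b,180,185,100,75,4); D=c(b,265,90,45,75,4)
cv2.imwrite("pics/crop.png",np.vstack([np.hstack([A,B,np.zeros((300,0,3),np.uint8)]),np.hstack([C,D])]))
z=np.load("pics/s0.npz");W=cloud(z);e=np.load("pics/e0.npz");V=cloud(e)
for n,w,im in(("scene",W,z["p"]),("side",V,e["p"])):
  hsv=cv2.cvtColor(im,cv2.COLOR_RGB2HSV)
  m=(w[...,2]>.12)&(w[...,2]<.3)&(w[...,0]>.2)&(w[...,0]<.75)&(abs(w[...,1])<.5)
  k,l,s,ce=cv2.connectedComponentsWithStats(m.astype(np.uint8))
  for i in range(1,k):
    if s[i,4]>8:
      q=w[l==i];print(n,s[i],np.median(q,0).round(3),np.nanmin(q,0).round(3),np.nanmax(q,0).round(3),np.median(im[l==i],0))
```

```text
scene [376  18  16  21 145] [0.211 0.396 0.288] [0.2   0.375 0.245] [0.22  0.409 0.3  ] [20. 21. 22.]
scene [415  24  19  24 167] [0.256 0.488 0.278] [0.234 0.475 0.243] [0.268 0.5   0.3  ] [20. 22. 23.]
scene [305  68  45  48 592] [0.339 0.244 0.188] [0.24  0.192 0.12 ] [0.362 0.29  0.226] [106.5  92.   42.5]
scene [301 154  50  57 748] [0.614 0.165 0.193] [0.521 0.119 0.121] [0.641 0.21  0.226] [ 76.5  99.  132. ]
scene [115 171  15  27 186] [ 0.52  -0.282  0.174] [ 0.488 -0.294  0.121] [ 0.527 -0.276  0.187] [108.  70.   7.]
scene [   1  227   47   77 2205] [ 0.685 -0.459  0.185] [ 0.621 -0.5    0.12 ] [ 0.75  -0.456  0.221] [124.  90.  77.]
side [ 225   67   41   32 1089] [ 0.68  -0.46   0.175] [ 0.618 -0.5    0.121] [ 0.75  -0.451  0.224] [146. 130. 124.]
side [283 107  14  22 215] [ 0.506 -0.282  0.163] [ 0.483 -0.295  0.12 ] [ 0.524 -0.275  0.189] [134.  88.  59.]
side [203 192  59  41 878] [0.605 0.176 0.195] [0.517 0.119 0.12 ] [0.638 0.21  0.228] [107. 120. 137.]
side [ 340  241   70   45 1200] [0.331 0.255 0.19 ] [0.237 0.193 0.12 ] [0.36  0.291 0.228] [132. 120.  84.]
side [454 320  15  20 132] [0.213 0.404 0.263] [0.206 0.397 0.244] [0.217 0.408 0.282] [22. 24. 24.]
side [440 369  13  15  67] [0.258 0.486 0.295] [0.254 0.476 0.266] [0.262 0.49  0.3  ] [32. 36. 37.]
```

View pics/crop.png

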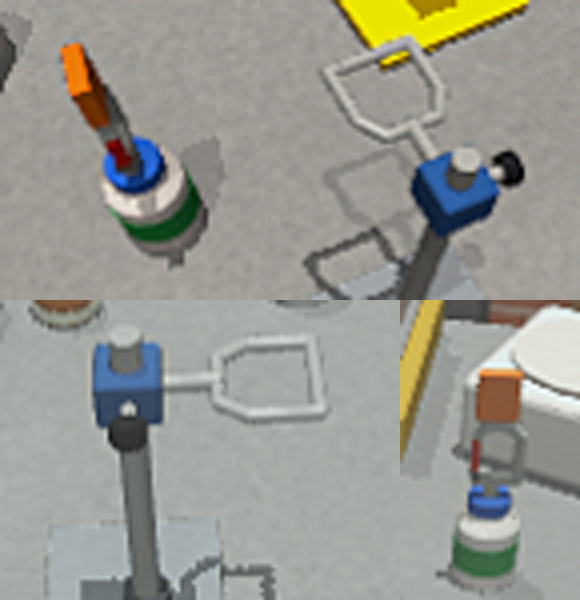

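The crops show the hook gate (red) facing world +x, with the plate seen nearly edge-on from the scene camera. The eye's front bar runs from about (301,163) to (322,156) in the scene picture, and from (258,194) to (261,212) in the side picture.

Run:
```python
from h import *
z=np.load("pics/s0.npz");e=np.load("pics/e0.npz")
def tri(p,q):
  o1,r1=ray(z,*p);o2,r2=ray(e,*q);r1/=np.linalg.norm(r1);r2/=np.linalg.norm(r2)
  s=np.linalg.lstsq(np.c_[r1,-r2],o2-o1,rcond=None)[0];a=o1+r1*s[0];b=o2+r2*s[1];return (a+b)/2,np.linalg.norm(a-b)
print("barA(+x? )",tri((302.5,163.3),(260,211.5)),tri((302.5,163.3),(258,195)))
print("barB",tri((321.5,156),(258,195)),tri((321.5,156),(260,211.5)))
for n,c in(("s",z),("e",e)):
  W=cloud(c);h=cv2.cvtColor(c["p"],cv2.COLOR_RGB2HSV)
  # orange plate
  m=(h[...,0]<16)&(h[...,1]>170)&(h[...,2]>60)&(abs(W[...,0]-.51)<.06)&(abs(W[...,1]+.28)<.05)&(W[...,2]>.13)
  q=W[m];print(n,"plate",len(q),q.min(0).round(4),q.max(0).round(4))
  if n=="e":
    s=q[(q[:,2]<.18)];print("face line",np.polyfit(s[:,0],s[:,1],1),s.mean(0),len(s))
  if n=="s":
    s=q[q[:,2]>.183];print("top",len(s),s.round(3).tolist())
  m=(W[...,2]>.15)&(W[...,2]<.22)&(W[...,0]>.5)&(W[...,0]<.65)&(W[...,1]>.08)&(W[...,1]<.22)&(h[...,1]<60)&(h[...,2]>110)
  q=W[m];q=q[q[:,0]<.585];print("wire",len(q),q.min(0).round(4),q.max(0).round(4),np.median(q,0))
  f=[];
  for x in np.arange(.515,.585,.006):
    s=q[(q[:,0]>=x)&(q[:,0]<x+.006)]
    if len(s):print(x.round(3),len(s),s[:,1].min().round(4),s[:,1].max().round(4),s[:,2].mean().round(4))
  m=(h[...,0]>100)&(h[...,0]<125)&(h[...,1]>120)&(W[...,2]>.12)&(abs(W[...,0]-.62)<.08)&(abs(W[...,1]-.15)<.08)
  q=W[m];print("clamp",len(q),q.min(0).round(4),q.max(0).round(4))
  m=(W[...,2]>.218)&(W[...,2]<.235)&(abs(W[...,0]-.62)<.04)&(abs(W[...,1]-.15)<.06)
  q=W[m];print("post top",len(q),q.mean(0).round(4))
  m=(W[...,2]>.05)&(W[...,2]<.12)&(abs(W[...,0]-.62)<.04)&(abs(W[...,1]-.15)<.06)
  q=W[m];print("post",len(q),q.mean(0).round(4))
```

```text
barA(+x? ) (array([0.52194539, 0.13236124, 0.16023747]), np.float64(0.007608988223974403)) (array([0.53498225, 0.12152325, 0.19118306]), np.float64(0.005966879834226347))
barB (array([0.53450768, 0.15703099, 0.21934655]), np.float64(0.017282964730162678)) (array([0.52222572, 0.16853924, 0.19129989]), np.float64(0.005034587310396047))
s plate 126 [ 0.4938 -0.2942  0.1486] [ 0.5271 -0.2762  0.1866]
top 53 [[0.494, -0.289, 0.185], [0.494, -0.287, 0.184], [0.495, -0.284, 0.185], [0.495, -0.291, 0.183], [0.497, -0.288, 0.186], [0.498, -0.286, 0.187], [0.497, -0.285, 0.184], [0.498, -0.282, 0.185], [0.5, -0.288, 0.186], [0.499, -0.287, 0.184], [0.5, -0.284, 0.185], [0.5, -0.282, 0.184], [0.501, -0.291, 0.183], [0.502, -0.287, 0.184], [0.503, -0.282, 0.185], [0.504, -0.291, 0.184], [0.504, -0.289, 0.184], [0.505, -0.286, 0.185], [0.505, -0.284, 0.184], [0.506, -0.282, 0.185], [0.505, -0.28, 0.183], [0.507, -0.286, 0.184], [0.51, -0.281, 0.187], [0.508, -0.28, 0.184], [0.509, -0.291, 0.184], [0.511, -0.286, 0.185], [0.51, -0.284, 0.183], [0.512, -0.281, 0.186], [0.511, -0.28, 0.184], [0.513,
[... 1137 characters left out ...]
late 16 [ 0.4933 -0.2878  0.173 ] [ 0.5217 -0.2772  0.188 ]
face line [-8.60513052  3.96219664] [ 0.49358083 -0.28513086  0.17354555] 2
wire 329 [0.517  0.1186 0.1878] [0.5848 0.1843 0.1976] [0.5499757  0.16015674 0.19427701]
0.515 15 0.1566 0.176 0.193
0.521 37 0.1364 0.1771 0.1941
0.527 43 0.1186 0.179 0.194
0.533 26 0.1196 0.1799 0.1937
0.539 23 0.1226 0.1811 0.1939
0.545 24 0.1223 0.1831 0.194
0.551 24 0.1221 0.1843 0.1939
0.557 22 0.1291 0.1834 0.1935
0.563 26 0.1288 0.1807 0.1934
0.569 43 0.13 0.1792 0.1943
0.575 31 0.1358 0.1669 0.1948
0.581 15 0.1413 0.167 0.1938
clamp 132 [0.5996 0.1535 0.1812] [0.636  0.1914 0.2087]
post top 53 [0.6182 0.1741 0.224 ]
post 145 [0.6171 0.1761 0.0862]
```

>>> apply_moves --steps '[[[-0.1215, -0.109, -0.05], [0, 0, 0], 1], [[-0.1215, -0.109, -0.05], [0, 0, 0], 1], [[-0.1215, -0.109, -0.05], [0, 0, 0], 1], [[-0.1215, -0.109, -0.05], [0, 0, 0], 1], [[-0.1215, -0.109, -0.03], [0, 0, 0], 1], [[-0.1215, -0.109, -0.03], [0, 0, 0], 1], [[-0.1215, -0.109, 0], [0, 0, 0], 1], [[-0.1215, -0.109, 0], [0, 0, 0], 1]]'

```text
clock: 0.77
eef_pos: [0.3203, 0.2018, 0.3005]
tool_rot: [0.231, 0.973, 0.0, 0.0]
ft_force: [0.3, 0.1, 0.0]
grip_width: 0.0851
grasp_force: 0.0
```

>>> apply_moves --steps '[[[-0.1215, -0.109, 0], [0, 0, 0], 1], [[-0.1215, -0.109, 0], [0, 0, 0], 1], [[-0.1215, -0.109, 0], [0, 0, 0], 1], [[-0.1215, -0.109, 0], [0, 0, 0], 1], [[-0.1215, -0.109, 0], [0, 0, 0], 1], [[-0.1215, -0.109, 0], [0, 0, 0], 1], [[-0.1215, -0.109, 0], [0, 0, 0], 1], [[-0.1215, -0.109, 0], [0, 0, 0], 1]]'

```text
clock: 1.43
eef_pos: [0.4152, -0.0416, 0.3]
tool_rot: [0.231, 0.973, 0.0, -0.0]
ft_force: [0.2, 0.3, 0.7]
grip_width: 0.0853
grasp_force: 0.0
```

>>> apply_moves --steps '[[[-0.1215, -0.109, 0], [0, 0, 0], 1], [[-0.1215, -0.109, 0], [0, 0, 0], 1], [[-0.1215, -0.109, 0], [0, 0, 0], 1], [[-0.1215, -0.109, 0], [0, 0, 0], 1], [[-0.1215, -0.109, 0], [0, 0, 0], 1], [[-0.1215, -0.109, 0], [0, 0, 0], 1], [[-0.1215, -0.109, 0], [0, 0, 0], 1], [[-0.1215, -0.109, 0], [0, 0, 0], 1]]'

```text
clock: 2.1
eef_pos: [0.5104, -0.2847, 0.2996]
tool_rot: [0.231, 0.973, 0.0, -0.001]
ft_force: [0.1, 0.4, -0.1]
grip_width: 0.0855
grasp_force: 0.0
```

>>> apply_moves --steps '[[[0, 0, 0], [0, 0, -0.034], 1], [[0, 0, 0], [0, 0, -0.034], 1], [[0, 0, 0], [0, 0, -0.034], 1], [[0, 0, 0], [0, 0, -0.034], 1], [[0, 0, 0], [0, 0, -0.034], 1], [[0, 0, 0], [0, 0, -0.033], 1], [[0, 0, 0], [0, 0, 0], 1], [[0, 0, 0], [0, 0, 0], 1]]'

```text
clock: 2.77
eef_pos: [0.5102, -0.2831, 0.2998]
tool_rot: [-0.084, 0.996, 0.0, -0.0]
ft_force: [-0.3, -0.5, -0.7]
grip_width: 0.0853
grasp_force: 0.0
```

Run:
```python
from h import *
a,d=shot("wrist","w1");o=bot.get_obs();print(o["clock"],o["eef_pos"],o["tool_rot"],o["ft_force"],o["joint_pos"])
z=np.load("pics/w1.npz");W=cloud(z);h=cv2.cvtColor(z["p"],cv2.COLOR_RGB2HSV)
m=(W[...,2]>.175)&(W[...,2]<.2)&(h[...,0]<16)&(h[...,1]>150)&(abs(W[...,0]-.51)<.06)&(abs(W[...,1]+.28)<.06)
q=W[m];v,u=np.where(m);print(len(q),u.min(),u.max(),v.min(),v.max())
if len(q)>10:
  r=cv2.minAreaRect(q[:,:2].astype(np.float32)*1000);print(r,q[:,2].mean(),cv2.boxPoints(r))
```

```text
2.8167 [ 0.51024743 -0.2830869   0.29989401] [-8.41593472e-02  9.96452224e-01  2.34825777e-04 -3.39416405e-04] [-0.01655837  0.50690338  0.11304674] [-5.06529260e-01  4.00702458e-01  3.62050833e-01  1.53297008e+00
  1.19258396e-05 -6.75047304e-01]
577 247 261 166 208
((507.8459167480469, -287.8240661621094), (33.22006607055664, 10.893518447875977), 11.712674140930176) 0.18673822701370557 [[ 490.476   -285.8626 ]
 [ 492.68744 -296.5293 ]
 [ 525.2158  -289.78552]
 [ 523.0044  -279.11884]]
```

View pics/w1.png

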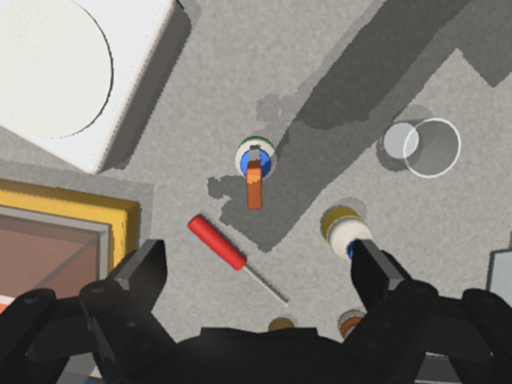

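The wrist view shows the orange plate top at (254,190), centred between the fingers. It measures 33x11 mm at z 0.187, which matches the given size. I'll do the small correction, descend and close.

>>> apply_moves --steps '[[[0.013, -0.018, 0.04], [0, 0, -0.009], 1], [[0, 0, 0.1], [0, 0, 0], 1], [[0, 0, 0.1], [0, 0, 0], 1], [[0, 0, 0.1], [0, 0, 0], 1], [[0, 0, 0.1], [0, 0, 0], 1], [[0, 0, 0.1], [0, 0, 0], 1], [[0, 0, 0.1], [0, 0, 0], 1], [[0, 0, 0.025], [0, 0, 0], 1]]'

```text
clock: 3.48
eef_pos: [0.5064, -0.286, 0.1636]
tool_rot: [-0.099, 0.995, 0.002, -0.003]
ft_force: [-0.2, 0.4, -0.8]
grip_width: 0.0852
grasp_force: 0.0
```

>>> apply_moves --steps '[[[0, 0, 0], [0, 0, 0], 0.3], [[0, 0, 0], [0, 0, 0], 0.3], [[0, 0, 0], [0, 0, 0], 0.3], [[0, 0, 0], [0, 0, 0], 0.3], [[0, 0, 0], [0, 0, 0], 0.3], [[0, 0, 0], [0, 0, 0], 0.3], [[0, 0, 0], [0, 0, 0], 0.3], [[0, 0, 0], [0, 0, 0], 0.3]]'

```text
clock: 4.15
eef_pos: [0.5085, -0.2872, 0.1676]
tool_rot: [-0.099, 0.995, -0.0, 0.0]
ft_force: [0.0, 0.2, 0.5]
grip_width: 0.025
grasp_force: 0.0
```

>>> apply_moves --steps '[[[0, 0, 0], [0, 0, 0], 0.2], [[0, 0, 0], [0, 0, 0], 0.15], [[0, 0, 0], [0, 0, 0], 0.1], [[0, 0, 0], [0, 0, 0], 0.05], [[0, 0, 0], [0, 0, 0], 0], [[0, 0, 0], [0, 0, 0], 0], [[0, 0, 0], [0, 0, 0], 0], [[0, 0, 0], [0, 0, 0], 0]]'

```text
clock: 4.82
eef_pos: [0.5086, -0.2872, 0.1674]
tool_rot: [-0.099, 0.995, -0.0, 0.0]
ft_force: [0.3, 0.7, 0.6]
grip_width: 0.0108
grasp_force: 59.0
```

>>> apply_moves --steps '[[[0, 0, -0.03], [0, 0, 0], 0], [[0, 0, -0.09], [0, 0, 0], 0], [[0, 0, -0.1], [0, 0, 0], 0], [[0, 0, -0.1], [0, 0, 0], 0], [[0, 0, -0.1], [0, 0, 0], 0], [[0, 0, -0.1], [0, 0, 0], 0], [[0, 0, -0.1], [0, 0, 0], 0], [[0, 0, -0.08], [0, 0, 0], 0]]'

```text
clock: 5.48
eef_pos: [0.5079, -0.2871, 0.3081]
tool_rot: [-0.099, 0.995, 0.0, -0.001]
ft_force: [0.5, -0.7, -3.9]
grip_width: 0.0115
grasp_force: 58.7
```

>>> apply_moves --steps '[[[0, 0.06, 0], [0, 0, 0], 0], [[0, 0.12, 0], [0, 0, 0], 0], [[0, 0.14, 0], [0, 0, 0], 0], [[0, 0.14, 0], [0, 0, 0], 0], [[0, 0.14, 0], [0, 0, 0], 0], [[0, 0.14, 0], [0, 0, 0], 0], [[0, 0.14, 0], [0, 0, 0], 0], [[0, 0.14, 0], [0, 0, 0], 0]]'

```text
clock: 6.15
eef_pos: [0.4668, -0.086, 0.3066]
tool_rot: [-0.099, 0.995, 0.0, -0.001]
ft_force: [0.6, 0.6, -3.8]
grip_width: 0.0117
grasp_force: 58.9
```

>>> apply_moves --steps '[[[0, 0.14, 0], [0, 0, 0], 0], [[0, 0.14, 0], [0, 0, 0], 0], [[0, 0.14, 0], [0, 0, 0], 0], [[0, 0.14, 0], [0, 0, 0], 0], [[0, 0.14, 0], [0, 0, 0], 0], [[0, 0.14, 0], [0, 0, 0], 0], [[0, 0.14, 0], [0, 0, 0], 0], [[0, 0.08, 0], [0, 0, -0.015], 0]]'

```text
clock: 6.82
eef_pos: [0.4246, 0.1227, 0.3068]
tool_rot: [-0.124, 0.992, 0.0, -0.001]
ft_force: [-0.1, 0.3, -4.1]
grip_width: 0.0112
grasp_force: 59.1
```

Run:
```python
from h import *
a,d=shot("wrist","w2");b,_=shot("scene","s2");c,_=shot("side","e2");o=bot.get_obs();print(o["clock"],o["eef_pos"],o["tool_rot"],o["ft_force"],o["joint_pos"],o["grip_width"])
A=cv2.resize(a[:,:,::-1],(400,300));
def cr(i,n,s):
  z=np.load(f"pics/{n}.npz");p=cv2.projectPoints(np.array([[o["eef_pos"]+[.05,.01,-.06]]]),cv2.Rodrigues(z["R"])[0],z["t"],z["K"],z["D"])[0].ravel().astype(int);print(n,p)
  x,y=p[0]-66,p[1]-50;x=max(x,0);y=max(y,0);print("crop",x,y)
  return cv2.resize(i[y:y+100,x:x+133,::-1],(400,300),interpolation=cv2.INTER_CUBIC)
S=cr(b,"s2",3);E=cr(c,"e2",3)
cv2.imwrite("pics/c2.png",np.vstack([np.hstack([S,E]),np.hstack([A,A*0])]))
```

```text
6.9667 [0.42519593 0.12130516 0.306744  ] [-1.24119328e-01  9.92266713e-01 -4.42956082e-04 -9.83054489e-04] [-0.43654048 -0.2266666  -4.09207305] [ 2.78281596e-01  1.08033685e-01 -5.72520147e-03  1.45911608e+00
 -5.74171987e-04  2.94015541e-02] 0.011682838269506002
s2 [303 124]
crop 237 74
e2 [286 182]
crop 220 132
```

View pics/c2.png

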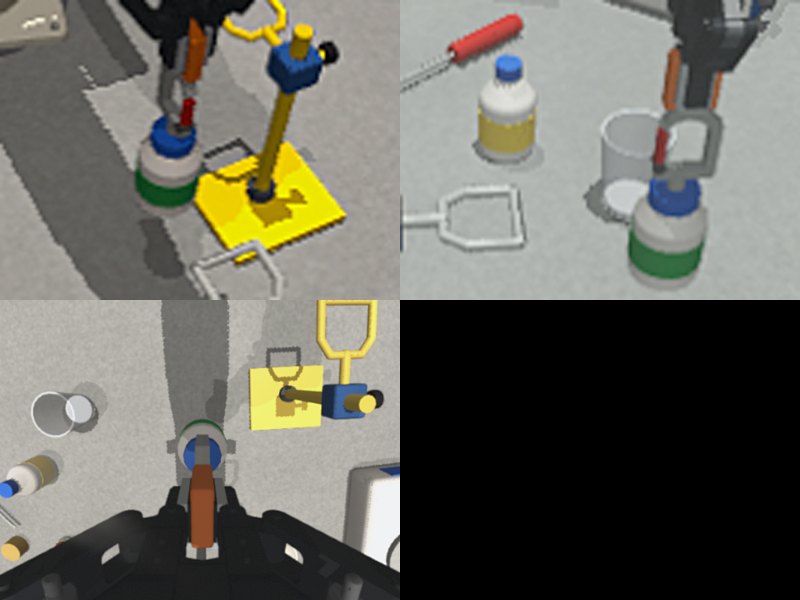

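The bottle hangs straight in the grip with the plate centred on the pads. In the side crop the gate faces left, towards the eye at (440-520, 185-245). Next I'll lower to entry height and move close to the bar.

>>> apply_moves --steps '[[[0, 0, 0.082], [0, 0, 0], 0], [[0, 0, 0.082], [0, 0, 0], 0], [[0, 0, 0.082], [0, 0, 0], 0], [[-0.06, 0, 0.083], [0, 0, 0], 0], [[-0.08, 0, 0], [0, 0, 0], 0], [[-0.08, 0, 0], [0, 0, 0], 0], [[-0.08, 0, 0], [0, 0, 0], 0], [[0, 0, 0], [0, 0, 0], 0]]'

```text
clock: 7.63
eef_pos: [0.487, 0.1346, 0.2408]
tool_rot: [-0.122, 0.993, -0.0, 0.001]
ft_force: [1.4, 0.6, -4.3]
grip_width: 0.0112
grasp_force: 59.2
```

Run:
```python
from h import *
b,_=shot("scene","s3");c,_=shot("side","e3");o=bot.get_obs();print(o["clock"],o["eef_pos"],o["tool_rot"],o["ft_force"])
def cr(i,n,w=66,h=80):
  z=np.load(f"pics/{n}.npz");P=np.array([[.527,.147,.1905]]);x,y=cv2.projectPoints(P,cv2.Rodrigues(z["R"])[0],z["t"],z["K"],z["D"])[0].ravel()
  x0,y0=int(x)-w//2,int(y)-h//2;print(n,x,y,"crop",x0,y0)
  return cv2.resize(i[y0:y0+h,x0:x0+w,::-1],(w*6,h*6),interpolation=cv2.INTER_CUBIC)
cv2.imwrite("pics/c3.png",np.hstack([cr(b,"s3"),cr(c,"e3")]))
```

```text
7.7333 [0.48420267 0.13412173 0.24076298] [-1.21959745e-01  9.92534349e-01 -4.21619556e-04 -1.09968966e-03] [-0.76812312 -0.36484324 -4.60612788]
s3 311.9834693366467 158.14423137418493 crop 278 118
e3 258.3973461681792 204.72000669941778 crop 225 164
```

View pics/c3.png

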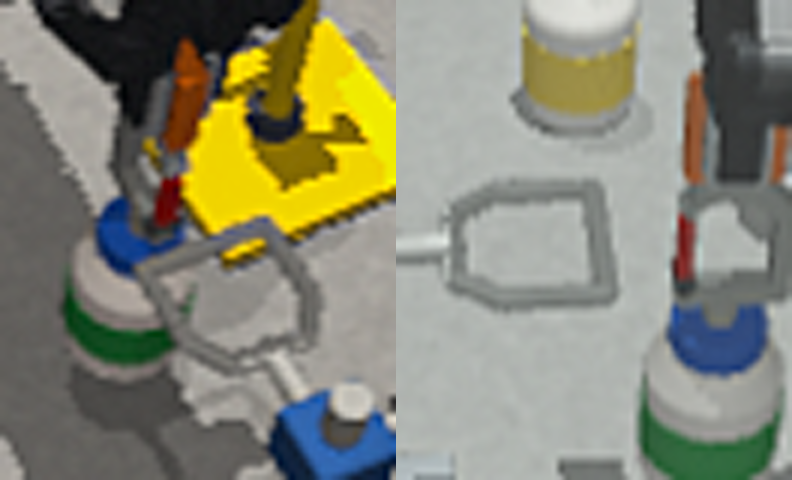

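The scene view has the gate at (170,195), lined up with the middle of the bar (203,247). In the side view the gate's entry point at y≈237 matches the bar centre at y≈241, within about 2 mm. Pushing on slowly.

>>> apply_moves --steps '[[[-0.0275, 0.003, 0], [0, 0, 0], 0], [[-0.0275, 0.002, 0], [0, 0, 0], 0], [[-0.0275, 0, 0], [0, 0, 0], 0], [[-0.015, 0, 0], [0, 0, 0], 0], [[-0.015, 0, 0], [0, 0, 0], 0], [[-0.015, 0, 0], [0, 0, 0], 0], [[-0.01, 0, 0], [0, 0, 0], 0], [[0, 0, 0], [0, 0, 0], 0]]'

```text
clock: 8.4
eef_pos: [0.5101, 0.1428, 0.2412]
tool_rot: [-0.123, 0.992, -0.0, -0.001]
ft_force: [-3.3, -1.1, -3.3]
grip_width: 0.0113
grasp_force: 59.2
```

>>> apply_moves --steps '[[[-0.0125, 0, 0], [0, 0, 0], 0], [[-0.0125, 0, 0], [0, 0, 0], 0], [[-0.0125, 0, 0], [0, 0, 0], 0], [[-0.0125, 0, 0], [0, 0, 0], 0], [[-0.0125, 0, 0], [0, 0, 0], 0], [[-0.0125, 0, 0], [0, 0, 0], 0], [[0, 0, 0], [0, 0, 0], 0], [[0, 0, 0], [0, 0, 0], 0]]'

```text
clock: 9.07
eef_pos: [0.5248, 0.1465, 0.2406]
tool_rot: [-0.123, 0.992, -0.0, -0.001]
ft_force: [-4.0, -0.6, -6.4]
grip_width: 0.0113
grasp_force: 59.0
```

Run:
```python
from h import *
b,_=shot("scene","s4");c,_=shot("side","e4");o=bot.get_obs();print(o["clock"],o["eef_pos"],o["tool_rot"],o["ft_force"],o["ft_torque"])
def cr(i,x0,y0,w=66,h=80):return cv2.resize(i[y0:y0+h,x0:x0+w,::-1],(w*6,h*6),interpolation=cv2.INTER_CUBIC)
cv2.imwrite("pics/c4.png",np.hstack([cr(b,278,118),cr(c,225,164)]))
```

```text
9.1667 [0.52497909 0.14651274 0.24083769] [-1.22879438e-01  9.92421424e-01 -1.00682672e-04 -5.92074517e-04] [-4.08214696 -0.83262286 -7.40011554] [-0.21041585  0.75494341  0.05312727]
```

View pics/c4.png

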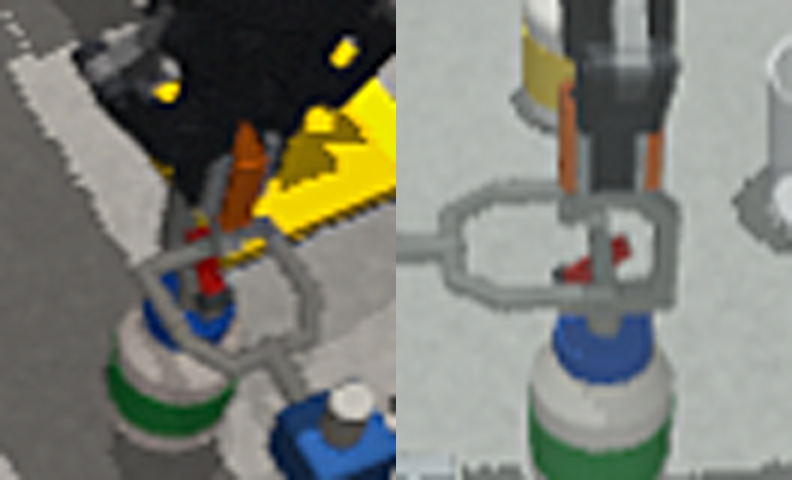

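The side view shows the gate swung open, with its tip at (625,245), and the bar at x≈603 on the bottle's axis, so it is inside the hook. I'll lower gently and watch the vertical force.

>>> apply_moves --steps '[[[0, 0, 0.01], [0, 0, 0], 0], [[0, 0, 0.01], [0, 0, 0], 0], [[0, 0, 0.01], [0, 0, 0], 0], [[0, 0, 0.01], [0, 0, 0], 0], [[0, 0, 0.01], [0, 0, 0], 0], [[0, 0, 0.01], [0, 0, 0], 0], [[0, 0, 0.005], [0, 0, 0], 0], [[0, 0, 0], [0, 0, 0], 0]]'

```text
clock: 9.83
eef_pos: [0.5263, 0.1469, 0.2289]
tool_rot: [-0.123, 0.992, 0.0, 0.001]
ft_force: [-0.3, -0.8, -4.2]
grip_width: 0.0114
grasp_force: 59.0
```

>>> apply_moves --steps '[[[0, 0, 0.005], [0, 0, 0], 0], [[0, 0, 0.005], [0, 0, 0], 0], [[0, 0, 0.005], [0, 0, 0], 0], [[0, 0, 0], [0, 0, 0], 0], [[0, 0, 0], [0, 0, 0], 0], [[0, 0, 0], [0, 0, 0], 0], [[0, 0, 0], [0, 0, 0], 0], [[0, 0, 0], [0, 0, 0], 0]]'

```text
clock: 10.5
eef_pos: [0.5253, 0.1466, 0.2256]
tool_rot: [-0.123, 0.992, 0.0, 0.0]
ft_force: [0.1, -0.2, -3.9]
grip_width: 0.0112
grasp_force: 59.0
```

>>> apply_moves --steps '[[[0, 0, 0.0025], [0, 0, 0], 0], [[0, 0, 0], [0, 0, 0], 0], [[0, 0, 0.0025], [0, 0, 0], 0], [[0, 0, 0], [0, 0, 0], 0], [[0, 0, 0.0025], [0, 0, 0], 0], [[0, 0, 0], [0, 0, 0], 0], [[0, 0, 0], [0, 0, 0], 0], [[0, 0, 0], [0, 0, 0], 0]]'

```text
clock: 11.17
eef_pos: [0.5254, 0.1466, 0.2247]
tool_rot: [-0.123, 0.992, 0.0, 0.001]
ft_force: [-2.1, -0.6, 3.8]
grip_width: 0.0116
grasp_force: 60.0
```

It is seated: the eye carries about 8 N. I'll back off a little to balance the load, then look before releasing.

>>> apply_moves --steps '[[[0, 0, -0.002], [0, 0, 0], 0], [[0, 0, 0], [0, 0, 0], 0], [[0, 0, 0], [0, 0, 0], 0], [[0, 0, 0], [0, 0, 0], 0], [[0, 0, 0], [0, 0, 0], 0], [[0, 0, 0], [0, 0, 0], 0], [[0, 0, 0], [0, 0, 0], 0], [[0, 0, 0], [0, 0, 0], 0]]'

```text
clock: 11.83
eef_pos: [0.5254, 0.1466, 0.2246]
tool_rot: [-0.123, 0.992, 0.0, 0.0]
ft_force: [-1.5, -0.3, 3.6]
grip_width: 0.0111
grasp_force: 60.2
```

Run:
```python
from h import *
b,_=shot("scene","s5");c,_=shot("side","e5");o=bot.get_obs();print(o["clock"],o["eef_pos"],o["tool_rot"],o["ft_force"],o["ft_torque"])
def cr(i,x0,y0,w=66,h=80):return cv2.resize(i[y0:y0+h,x0:x0+w,::-1],(w*6,h*6),interpolation=cv2.INTER_CUBIC)
cv2.imwrite("pics/c5.png",np.hstack([cr(b,278,118),cr(c,225,164)]))
```

```text
11.9333 [0.52540613 0.14661747 0.22463575] [-1.22870810e-01  9.92422636e-01  2.61909412e-05  2.73252832e-04] [-1.00797019 -1.35317908  4.22345351] [-0.08914286  0.19651143 -0.01314717]
```

View pics/c5.png

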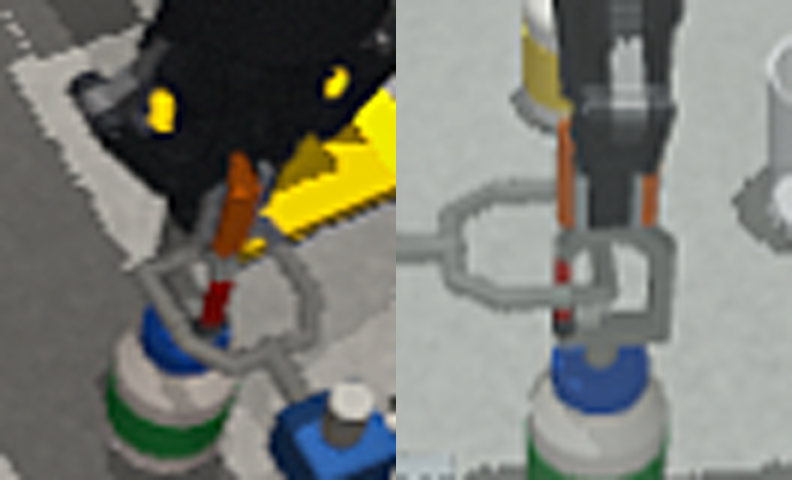

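The gate is shut (vertical red strip at (563,290)) and the bar is up under the crown. I'll balance the load and release slowly.

>>> apply_moves --steps '[[[0, 0, -0.0015], [0, 0, 0], 0], [[0, 0, 0], [0, 0, 0], 0], [[0, 0, 0], [0, 0, 0], 0], [[0, 0, 0], [0, 0, 0], 0.15], [[0, 0, 0], [0, 0, 0], 0.16], [[0, 0, 0], [0, 0, 0], 0.18], [[0, 0, 0], [0, 0, 0], 0.2], [[0, 0, 0], [0, 0, 0], 0.22]]'

```text
clock: 12.6
eef_pos: [0.5252, 0.1465, 0.2244]
tool_rot: [-0.123, 0.992, -0.0, -0.0]
ft_force: [-0.8, 0.4, -0.4]
grip_width: 0.019
grasp_force: 0.0
```

>>> apply_moves --steps '[[[0, 0, 0], [0, 0, 0], 0.3], [[0, 0, 0], [0, 0, 0], 0.35], [[0, 0, 0], [0, 0, 0], 0.4], [[0, 0, 0], [0, 0, 0], 0.45], [[0, 0, 0], [0, 0, 0], 0.5], [[0, 0, 0], [0, 0, 0], 0.5], [[0, 0, 0], [0, 0, 0], 0.5], [[0, 0, 0], [0, 0, 0], 0.5]]'

```text
clock: 13.27
eef_pos: [0.5253, 0.1466, 0.2247]
tool_rot: [-0.123, 0.992, 0.0, 0.0]
ft_force: [0.1, 0.2, 0.6]
grip_width: 0.0427
grasp_force: 0.0
```

>>> apply_moves --steps '[[[0, 0, -0.03], [0, 0, 0], 0.5], [[0, 0, -0.05], [0, 0, 0], 0.5], [[0, 0, -0.08], [0, 0, 0], 0.5], [[0, 0, -0.1], [0, 0, 0], 0.5], [[0, 0, -0.1], [0, 0, 0], 0.5], [[0, 0, -0.1], [0, 0, 0], 0.5], [[0, 0, -0.05], [0, 0, 0], 0.5], [[0, 0, 0], [0, 0, 0], 0.5]]'

```text
clock: 13.93
eef_pos: [0.5266, 0.1469, 0.3309]
tool_rot: [-0.123, 0.992, 0.001, 0.004]
ft_force: [-0.5, -1.1, 0.2]
grip_width: 0.0426
grasp_force: 0.0
```

>>> apply_moves --steps '[[[0, 0, 0], [0, 0, 0], 0.5], [[0, 0, 0], [0, 0, 0], 0.5], [[0, 0, 0], [0, 0, 0], 0.5], [[0, 0, 0], [0, 0, 0], 0.5], [[0, 0, 0], [0, 0, 0], 0.5], [[0, 0, 0], [0, 0, 0], 0.5], [[0, 0, 0], [0, 0, 0], 0.5], [[0, 0, 0], [0, 0, 0], 0.5]]'

```text
clock: 14.6
eef_pos: [0.5252, 0.1466, 0.3266]
tool_rot: [-0.123, 0.992, -0.0, -0.0]
ft_force: [-0.7, -0.3, 0.1]
grip_width: 0.0428
grasp_force: 0.0
```

Run:
```python
from h import *
b,_=shot("scene","s6");c,_=shot("side","e6");o=bot.get_obs();print(o["clock"],o["eef_pos"],o["ft_force"])
b2,_=camera("side");print("diff",np.abs(b2.astype(int)-c)[150:260,210:310].max())
def cr(i,x0,y0,w=66,h=80):return cv2.resize(i[y0:y0+h,x0:x0+w,::-1],(w*6,h*6),interpolation=cv2.INTER_CUBIC)
cv2.imwrite("pics/c6.png",np.hstack([cr(b,278,118),cr(c,225,164)]))
```

```text
14.7 [0.52526171 0.14658422 0.32669064] [ 0.88015865 -0.1468585   0.0300003 ]
diff 23
```

View pics/c6.png

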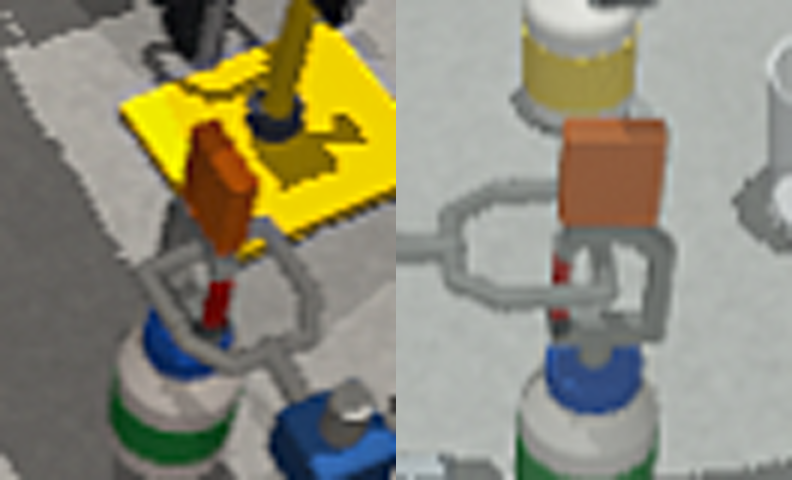

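The bottle hangs on the bar with the gate shut, slightly tilted, and may be swaying a little. I'll let time pass with camera calls and track the motion.

```bash
cat > tr.py <<'E'
from h import *
import sys
for k in range(int(sys.argv[1])):
  p,d=camera("side");c=p[225:262,225:291].astype(int);h=cv2.cvtColor(p,cv2.COLOR_RGB2HSV)
  g=(h[228:275,225:310,0]>50)&(h[228:275,225:310,0]<85)&(h[228:275,225:310,1]>90)
  o=(h[175:205,225:300,0]<16)&(h[175:205,225:300,1]>130)
  v,u=np.where(g);v2,u2=np.where(o);print(round(u.mean()+225,2),round(u2.mean()+225,2),end=" | ")
print(bot.get_obs()["clock"])
E
python3 tr.py 40
```

```text
255.3 260.27 | 255.3 260.27 | 255.24 260.27 | 255.3 260.27 | 255.3 260.27 | 255.24 260.27 | 255.18 260.27 | 255.24 260.27 | 255.3 260.27 | 255.3 260.27 | 255.3 260.27 | 255.24 260.27 | 255.24 260.27 | 255.18 260.27 | 255.18 260.27 | 255.24 260.27 | 255.3 260.27 | 255.18 260.27 | 255.18 260.27 | 255.24 260.27 | 255.3 260.27 | 255.18 260.3 | 255.24 260.27 | 255.24 260.27 | 255.18 260.27 | 255.3 260.27 | 255.3 260.27 | 255.18 260.27 | 255.24 260.27 | 255.3 260.27 | 255.3 260.27 | 255.3 260.27 | 255.3 260.27 | 255.24 260.27 | 255.24 260.27 | 255.3 260.27 | 255.3 260.27 | 255.3 260.27 | 255.24 260.27 | 255.3 260.27 | 16.75
```

The bottle is still to within 0.1 px, its tilt is about 0.05 rad, the gate is shut and the robot is clear. Handing in.

```bash
python3 -c "
from workcell import bot
print(bot.job_done())"
```

```text
the job is handed in; nothing more can be done
None
```

The bottle hangs still on the eye's front bar with the gate snapped shut and the gripper clear of it; I handed the job in at about 17 s, and no verdict came back.

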